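# Set the sliding clearance on a leaf drill jig

## Robot

A 7-joint arm with a two-finger parallel gripper is mounted at the origin on the work surface. World frame = base frame: x ahead of the robot, y to its left, z up, the work surface at z = 0. Lengths are in m, angles in rad, forces in N, time in s.
With the tool pointing down it reaches from about 0.425 to 0.925 m from the base axis. Payload 6.8 kg.
Tool frame: the origin (TCP) lies on the centre line of the jaws, within the pads' length; the fingertips stand r.finger_overhang ahead of it and the grasp point (between the pads) lies 8 mm behind it (r.finger_overhang is the distance from the TCP to the fingertips, in m); y points along the fingers, z is the direction in which the jaws open and shut, and the axes are right-handed (so a half turn about y gives the same grasp; the last joint's range is limited). The gripper opens to 85 mm and grips with 20 to 120 N. Pads are 22 mm wide; open, the fingers measure 114 mm over their backs; the gripper's body (76 mm by 85 mm) begins 54 mm behind the grasp point. The pads swing forward as they close: fully open they stand 13 mm farther back than shut.
Start: joints at [-1.355, 0.477, 0.022, 1.555, -0.011, 1.109, -0.083], TCP at [0.215, 0.64, 0.213] pointing down, gripper open.
Joint ranges: [-2.96, 2.96], [-0.34, 2.1], [-1.41, 1.46], [0.24, 2.44], [-1.37, 4.51], [0.17, 1.92], [-2.96, 2.96]. Speed limits (rad/s): [2.39, 2.39, 3.14, 3.14, 3.14, 3.14, 3.14].

## Interface

Orientations are given as a rotation vector (axis times angle).
In Python, from workcell import r, eyes, workorder gives the robot as it stands. The module is installed in compiled form; this text tells all that it offers.
- The arm moves only by the shell command python3 -m crank 'ROWS' [FORCE]. ROWS is JSON, a list of rows, each a list of 7 numbers: the turn, a rotation vector about the tool's x, y, z in units of 8 degrees (1.0 is 8 degrees), then the shift along the tool's x, y, z in units of 25 mm (1.0 is 25 mm), then the finger opening in mm, from 0 to 85.4. In form: [[rx, ry, rz, tx, ty, tz, grip], ...]. A call has exactly 8 rows; each row shifts and turns the commanded pose from where the row before left it, along the tool's axes as they then stand; what a row does not reach is not made up. A row lasts 1/10 s, in which the tool goes at most 50 mm and 8.59 degrees, less where a joint would pass 70% of its speed; a pose out of reach is approached as far as the arm can. A call is refused whole if a number of a shift passes 1 or a number of a turn 1, either way. A call with a gripper value outside its range is refused whole. The fingers move at their own pace and stop on an object; FORCE is the grip in N (left out, the last holds). Time passes only in rows, so rows that do not move let the fingers close, or fill a call up. It gives the time, the measured TCP pose, the force and the opening at its end, in the units of the state.
- r.observe(): the state, without advancing time (a new reading comes with each control period).
- eyes.get_image(name): name is "scene" or "top"; returns a dict with "pixels" (420x560x3 uint8, red, green, blue), "vfov" (degrees; the focal length in pixels is half the picture's height over the tangent of half this angle, whatever the lens; pixels are square), "cx", "cy" (the principal point, pixels), "rvec" (rotation vector, rad) and "tvec" (3), from world to camera coordinates, as OpenCV has them. Camera axes: x right, y down, z forward; pixel columns grow to the right and rows downward; lengths in m; the calibration is good to about 2 mm. A picture is of the moment at which its call begins. There is no depth.
- workorder.job_done(): hands the job in, once; it reports no verdict.
The state is a dict: "time": time; "qpos": joint angles; "joint_velocities": joint speeds; "effort": joint torques, N m; "tool_pos": TCP position; "tool_rot": TCP orientation; "wrist_force": force on the tool from outside, world axes, zero at the start; "ft_torque": the same for the moment, N m; "grip_width": finger opening in m.
Only numpy, scipy, OpenCV 4.12 (cv2) and the standard library are available. Lean on these libraries where they do the work, as an engineer would, in place of code of your own. Each camera call takes 0.05 s, during which the arm holds its last target.

## Task

Take the raised leaf of the drill jig by its black grip and lower it gently onto its rests, never letting it drop. Then turn the wing thumbscrew on the leaf clockwise until it seats on the bar, back it off a quarter turn, and finish still gripping the thumbscrew there, holding it still so that I can tighten the lock nut; the leaf stays down. Don't disturb the loose pieces lying around the jig.

Things in the scene. Friction and masses are not known exactly. Their poses are not given: they have to be found in the camera images.
- jig: Drill jig bolted to the bench: green base 250 x 110 x 20 mm, hinge ears at its far (+x) end 70 mm high, two rests 54 mm high at local x -34, y +-30 mm, and a flat steel bar along y through the origin (42 x 200 mm, top 38 mm high). Origin: on the bench surface, straight below the thumbscrew when the leaf is down; +x towards the hinge, z up. Hinge axis parallel to y at local (90, 0, 60) mm.
- leaf (a joint): Angle of the hinged aluminium leaf: 0 = level, down on its rests (hard stop); grows as its free end rises (limit 1.5 rad). Starts open, 1.15 to 1.4. Hinge friction (0.22 N m) holds the leaf above about 1.1 rad; lower down it falls under its weight (about 0.5 kg in all) and ends on the rests, so support it all the way.
- leaf_hinge (a point): Point on the hinge axis at mid-width of the leaf. Axes: x along the leaf away from its free end, y along the hinge axis, z out of its upper face. The leaf reaches 140 mm from here towards -x, is 80 mm wide and 12 mm thick, centred on the axis (top face 66 mm above the bench when down).
- leaf_grip (a point): Centre of the black grip at the leaf's free end: a cylinder 26 mm in diameter, 30 mm long, axis along y, on a 10 mm stem out of the leaf's end edge. 176 mm from the hinge axis in the leaf's mid plane, 36 mm beyond its edge; 60 mm above the bench when down. Pinched on its flat ends (30 mm apart along y) it can pivot between the fingers as the leaf swings.
- screw (a joint): Turn of the thumbscrew, rad: 0 = seated (hard stop), grows as it is unscrewed (counter-clockwise, looking at the leaf's upper face). Starts at 0.8 to 2.0, limit 3.6. Turns with 0.05 N m of friction, stays where left, does not noticeably rise or sink. A quarter turn back from the seat is 1.57.
- screw_head: Wing of the steel thumbscrew: flat bar 38 mm long (x), 12 thick (y), 26 high (z, the screw's axis), origin at its centre: 90 mm from the hinge axis, 34 mm above the leaf's mid plane, so 94 mm above the bench over the jig's origin when down. 15 mm free between wing and leaf, round a 22 mm collar. With the screw at 0 the wing's x is along the leaf's x. Grip it across its 12 mm.
- hammer: Hand hammer lying on the bench beside the jig, on its +y side; origin under its middle. Leave alone.
- offcut: L-shaped dark steel offcut, 12 mm thick, about 110 x 80 mm, flat on the bench on the jig's -y side. Leave alone.
- slug: Steel disc 44 mm in diameter, 30 mm high, on the bench on the jig's -y side near the robot. Leave alone.
- collar: Dark steel collar, 44 mm outside, 24 mm bore, 16 mm high, flat on the bench at the jig's far +y side. Leave alone.

How it is judged:
On the way, in this order (a step that is already met when the one before it is completed fails the run):
1. the leaf is down on its rests (value of joint leaf below 0.04 rad and velocity of joint leaf above -0.1 rad/s), for 0.2 s.
2. the thumbscrew is seated, the leaf still down (value of joint leaf below 0.04 rad and value of joint screw below 0.06 rad), for 0.1 s.
At the end, for the whole second after the job is handed in: The leaf is down on its rests (within 0.04 rad), the thumbscrew stands a quarter turn (1.57 rad, give or take 0.25) back from its seat and is still, and the fingers are gripping its wing (more than 2 N) (value of joint leaf below 0.04 rad and value of joint screw between 1.32 and 1.82 rad and velocity of joint screw between -0.1 and 0.1 rad/s and contact force between the fingers and screw_head above 2 N); the arm keeps its last pose, push and grip.
It fails at once if the leaf is dropped or slammed: it nears its rests (last 0.25 rad) faster than 1.2 rad/s (value of joint leaf below 0.25 rad and velocity of joint leaf below -1.2 rad/s).
It fails at once if a loose piece lying round the jig is moved by more than 30 mm (distance of any of hammer, offcut, slug, collar from where it was at the start of the episode above 0.03 m).
It also fails if it takes over 61 s, if anything falls off the work surface, if the arm or the gripper's body presses on something with over 40 N, if the wrist force passes 120 N, or if a joint passes its speed limit or range.

## Working session

There is one attempt and no reset: what is moved stays moved. The work goes in short steps, Python scripts to look and compute and a shell command to move; the robot and the scene stay as the last step left them, time stands still between calls to the robot, and variables do not carry over. Pictures are saved under pics/ and viewed, and the job is handed in when it is done.

```bash
mkdir -p pics; cat > h.py <<'E'
import numpy as np, cv2
from scipy.spatial.transform import Rotation as R
from workcell import r, eyes, workorder
def cam(n):
    d=eyes.get_image(n); px=np.array(d['pixels']); f=px.shape[0]/2/np.tan(np.radians(d['vfov'])/2)
    K=np.array([[f,0,d['cx']],[0,f,d['cy']],[0,0,1]]); return px,K,np.array(d['rvec'],float),np.array(d['tvec'],float)
def save(px,name,s=1.4):
    cv2.imwrite('pics/'+name,cv2.resize(px[:,:,::-1],None,fx=s,fy=s,interpolation=cv2.INTER_CUBIC))
def ray(c,uv):
    _,K,rv,t=c; Rm=cv2.Rodrigues(rv)[0]; o=-Rm.T@t; d=Rm.T@np.linalg.inv(K)@np.array([uv[0],uv[1],1.]); return o,d/np.linalg.norm(d)
def plane(c,uv,z):
    o,d=ray(c,uv); return o+d*(z-o[2])/d[2]
def proj(c,P):
    return cv2.projectPoints(np.array(P,float).reshape(-1,3),c[2],c[3],c[1],None)[0].reshape(-1,2)
E
python3 - <<'E'
from h import *
import pickle
for n in('scene','top'):
    c=cam(n); save(c[0],n+'0.png'); pickle.dump(c,open(n+'0.pkl','wb'))
    o,d=ray(c,(280,210)); print(n,o,d,c[1][0,0])
s=r.observe(); print(s['time'],s['tool_pos'],s['tool_rot'],s['grip_width'],r.finger_overhang); print(R.from_rotvec(s['tool_rot']).as_matrix().round(3))
E
```

```text
scene [1.0728266  0.22742973 0.55452216] [-0.72227731 -0.27182109 -0.63594715] 413.74252954151154
top [0.46557842 0.04534083 0.81269629] [ 0.1094471  -0.03070101 -0.99351838] 383.59001784425436
0.1 [0.21456296 0.63939174 0.21232896] [-1.55748126  0.25420842 -0.25394964] 0.08513780202322747 0.011
[[ 0.948 -0.     0.318]
 [-0.318 -0.002  0.948]
 [ 0.    -1.    -0.002]]
```

View pics/scene0.png

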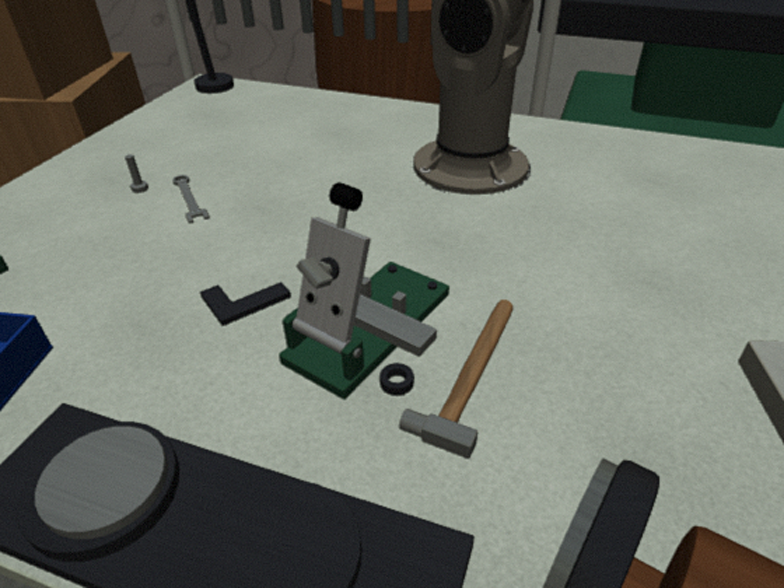

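View pics/top0.png

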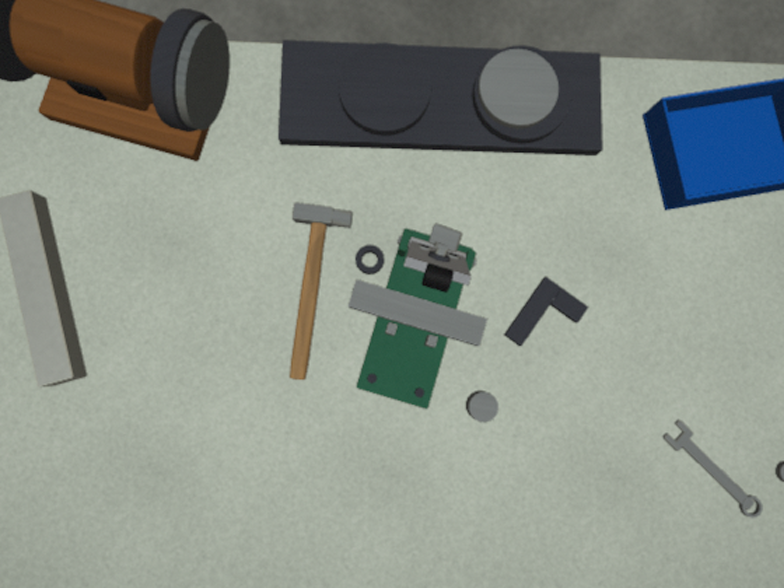

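The scene view shows the raised leaf with its black grip at about (346,196) and the wing at (317,272). The top view shows the grip at about (437,277), the bar corners around (357,281), (487,319), (479,345) and (349,307), and the slug at (483,406). The base's near corners are at (358,388) and (428,408). Next I measure these.

```bash
python3 - <<'E'
from h import *
import pickle
S=pickle.load(open('scene0.pkl','rb'));T=pickle.load(open('top0.pkl','rb'))
px=T[0].astype(int); 
g=((px[:,:,1]-px[:,:,0]>18)&(px[:,:,1]-px[:,:,2]>8)).astype(np.uint8)
g[:, :240]=0; g[:,350:]=0; g[:150]=0
print('green',g.sum())
lo=g.copy(); lo[:250]=0
# side edges of near base part at z=.02
cn=np.argwhere(g)
sc=1/1.4
for nm,pts,z in (('bar',[(357,281),(487,319),(479,345),(349,307)],.038),('base',[(358,388),(428,408),(403,230)],.02),('rests',[(391,329),(432,341)],.054)):
    for p in pts: print(nm,p,plane(T,(p[0]*sc,p[1]*sc),z).round(4))
c=np.mean([plane(T,(p[0]*sc,p[1]*sc),.038) for p in [(357,281),(487,319),(479,345),(349,307)]],0);print('barc',c)
# grip triangulate by dark mask
for nm,C,(u,v),w in(('S',S,(346*sc,196*sc),20),('T',T,(437*sc,277*sc),20)):
    p=C[0].max(2); m=(p<45).astype(np.uint8); n,l,st,ce=cv2.connectedComponentsWithStats(m)
    for i in range(1,n):
        if st[i,4]>60 and np.hypot(ce[i][0]-u,ce[i][1]-v)<w: print(nm,st[i],ce[i])
crop=cv2.resize(T[0][150:300,230:360],None,fx=5,fy=5,interpolation=cv2.INTER_CUBIC)[:,:,::-1]; cv2.imwrite('pics/topc.png',cv2.resize(crop,(520,600)))
crop=cv2.resize(S[0][125:285,190:330],None,fx=3.7,fy=3.7,interpolation=cv2.INTER_CUBIC)[:,:,::-1]; cv2.imwrite('pics/scc.png',crop)
E
```

```text
green 3731
bar (357, 281) [0.5687 0.0726 0.038 ]
bar (487, 319) [ 0.5176 -0.1176  0.038 ]
bar (479, 345) [ 0.4796 -0.106   0.038 ]
bar (349, 307) [0.5306 0.0831 0.038 ]
base (358, 388) [0.4142 0.0676 0.02  ]
base (428, 408) [ 0.3871 -0.0349  0.02  ]
base (403, 230) [0.6502 0.0062 0.02  ]
rests (391, 329) [0.4994 0.0223 0.054 ]
rests (432, 341) [ 0.4837 -0.036   0.054 ]
barc [ 0.52412649 -0.01696666  0.038     ]
S [236 131  23  19 328] [246.76829268 140.03353659]
T [302 189  21  19 294] [312.04761905 198.04421769]
```

View pics/topc.png

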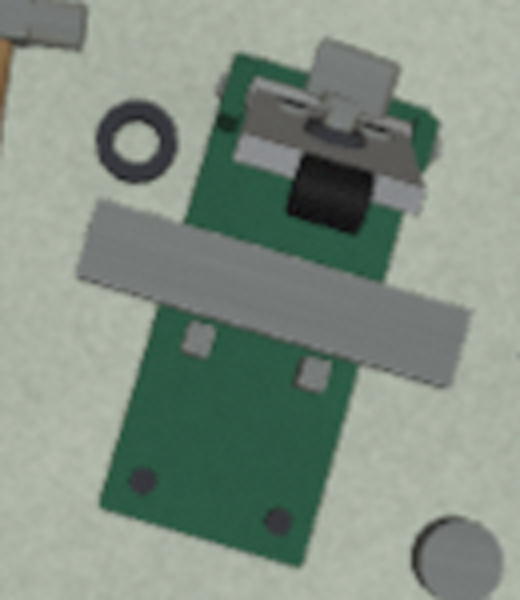

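View pics/scc.png

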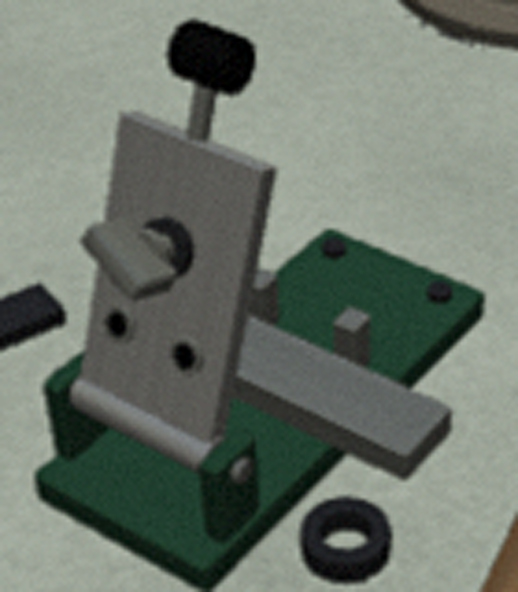

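```bash
python3 - <<'E'
from h import *
import pickle
S=pickle.load(open('scene0.pkl','rb'));T=pickle.load(open('top0.pkl','rb'))
def tri(a,b):
    o1,d1=ray(S,a);o2,d2=ray(T,b)
    s=np.linalg.lstsq(np.c_[d1,-d2],o2-o1,rcond=None)[0]; p,q=o1+d1*s[0],o2+d2*s[1]; return (p+q)/2,np.linalg.norm(p-q)
P,e=tri((246.8,140.0),(312.05,198.04)); print('grip',P,e)
yaw=np.radians(-15);O=np.array([.524,-.0165,0]);Rz=R.from_euler('z',yaw).as_matrix()
L=Rz.T@(P-O); print('local',L, 'angle',np.arctan2(L[2]-.06,.09-L[0]),'rad',np.hypot(L[2]-.06,.09-L[0]))
# slug & others
for n,p,z in(('slug',(483,405),.03),('collar',(370,259),.016)): print(n,Rz.T@(plane(T,(p[0]/1.4,p[1]/1.4),z)-O))
for n,p,z in(('hamL',(320,217),.03),('ham2',(299,378),.03),('off',(507,337),.012)): print(n,Rz.T@(plane(T,(p[0]/1.4,p[1]/1.4),z)-O))
# wing end/top from both views: crop pixel ->
print(r.observe()['qpos'])
E
```

```text
grip [ 0.55051762 -0.02272838  0.22333613] 0.0006608628419765652
local [0.02722607 0.00084711 0.22333613] angle 1.2038767213415207 rad 0.1749835943340552
slug [-0.10089205 -0.12750775  0.03      ]
collar [0.06018881 0.08993701 0.016     ]
hamL [0.09732984 0.17785692 0.03      ]
ham2 [-0.13667896  0.13786027  0.03      ]
off [ 0.00536971 -0.1402344   0.012     ]
[-1.35511185  0.47771395  0.0222991   1.55634195 -0.01149623  1.10932183
 -0.08306178]
```

```bash
python3 -m crank '[[0,-0.055,0,0.8,-0.42,-0.9,85],[0,-0.055,0,0.8,-0.42,-0.9,85],[0,-0.055,0,0.8,-0.42,-0.9,85],[0,-0.055,0,0.8,-0.42,-0.9,85],[0,-0.055,0,0.8,-0.42,-0.9,85],[0,-0.055,0,0.8,-0.42,-0.9,85],[0,-0.055,0,0.8,-0.42,-0.9,85],[0,-0.055,0,0.8,-0.42,-0.9,85]]' 40
python3 -m crank '[[0,0,0,0.8,0,-0.9,85],[0,0,0,0.8,0,-0.9,85],[0,0,0,0.8,0,-0.9,85],[0,0,0,0.8,0,-0.9,85],[0,0,0,0.8,0,-0.9,85],[0,0,0,0.8,0,-0.9,85],[0,0,0,0.8,0,-0.9,85],[0,0,0,0.8,0,-0.9,85]]' 40
cat >> h.py <<'E'
def goto(P,yaw=None):
    s=r.observe(); M=R.from_rotvec(s['tool_rot']).as_matrix(); p=np.array(s['tool_pos'])
    print('t',s['time'],'pos',p.round(4),'F',np.round(s['wrist_force'],1),'w',round(s['grip_width'],4),'q',np.round(s['qpos'],2))
    print('M',M.round(3).tolist()); print('units',(M.T@(np.array(P)-p)/.025).round(2))
    if yaw is not None:
        D=np.array([[np.cos(yaw),0,-np.sin(yaw)],[np.sin(yaw),0,np.cos(yaw)],[0,-1,0]])
        print('turn',(R.from_matrix(M.T@D).as_rotvec()/np.radians(8)).round(2))
E
python3 -c "
from h import *
goto([.5505,-.0227,.30],np.radians(-15))"
```

```text
time: 0.9
tool_pos: [0.3153, 0.4196, 0.2973]
tool_rot: [-1.562, 0.206, -0.206]
wrist_force: [0.3, -0.2, 0.0]
grip_width: 0.085
time: 1.7
tool_pos: [0.4231, 0.2044, 0.297]
tool_rot: [-1.561, 0.206, -0.206]
wrist_force: [0.0, 0.3, -0.2]
grip_width: 0.0851
t 1.7 pos [0.4231 0.2044 0.297 ] F [ 0.   0.3 -0.2] w 0.0851 q [-0.85  0.05  0.28  1.93 -0.01  1.17  0.74]
M [[0.966, -0.0, 0.259], [-0.259, -0.0, 0.966], [-0.0, -1.0, -0.0]]
units [ 7.28 -0.12 -7.45]
turn [ 0. -0. -0.]
```

```bash
python3 -m crank '[[0,0,0,0.9,0,-0.93,85],[0,0,0,0.9,0,-0.93,85],[0,0,0,0.9,0,-0.93,85],[0,0,0,0.9,0,-0.93,85],[0,0,0,0.9,0,-0.93,85],[0,0,0,0.9,0,-0.93,85],[0,0,0,0.9,0,-0.93,85],[0,0,0,0.9,0,-0.93,85]]' 40
python3 - <<'E'
from h import *
for n in('scene','top'):
    c=cam(n); save(c[0],n+'1.png')
goto([.5505,-.0227,.2153],np.radians(-15))
E
```

```text
time: 2.5
tool_pos: [0.5487, -0.0218, 0.2969]
tool_rot: [-1.561, 0.206, -0.205]
wrist_force: [0.1, -0.4, 0.4]
grip_width: 0.0849
t 2.6 pos [ 0.5494 -0.0255  0.297 ] F [ 0.2 -0.7 -0.5] w 0.0851 q [-0.5   0.21  0.51  1.78 -0.11  1.18  1.35]
M [[0.964, 0.0, 0.266], [-0.266, -0.003, 0.964], [0.001, -1.0, -0.002]]
units [0.01 3.27 0.13]
turn [ 0.02 -0.05  0.01]
```

View pics/scene1.png

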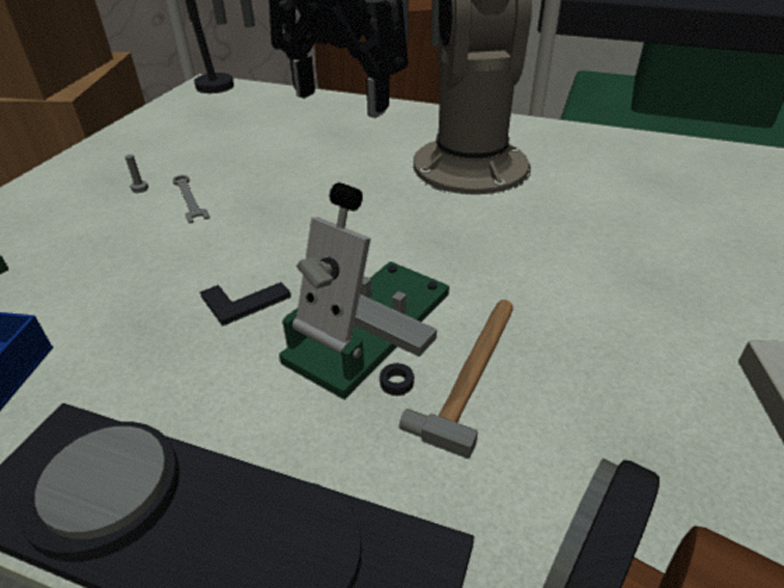

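The open fingers, tips at about (303,90) and (378,110), straddle the grip at (346,196) from above. I'll descend and pinch.

```bash
python3 -m crank '[[0,0,0,0,0.65,0,85],[0,0,0,0,0.65,0,85],[0,0,0,0,0.65,0,85],[0,0,0,0,0.65,0,85],[0,0,0,0,0.65,0,85],[0,0,0,0,0,0,85],[0,0,0,0,0,0,60],[0,0,0,0,0,0,45]]' 40
python3 - <<'E'
from h import *
c=cam('scene'); save(c[0],'scene2.png')
goto([.5505,-.0227,.2153],np.radians(-15))
E
```

```text
time: 3.4
tool_pos: [0.549, -0.0204, 0.2168]
tool_rot: [-1.561, 0.205, -0.207]
wrist_force: [0.7, -0.1, -0.3]
grip_width: 0.0585
t 3.45 pos [ 0.5491 -0.0205  0.2169] F [-0.1  0.4 -0.6] w 0.0512 q [-0.48  0.28  0.49  1.88 -0.16  1.01  1.39]
M [[0.966, 0.001, 0.259], [-0.259, 0.0, 0.966], [0.001, -1.0, 0.001]]
units [ 0.08  0.06 -0.07]
turn [-0.01 -0.    0.01]
```

View pics/scene2.png

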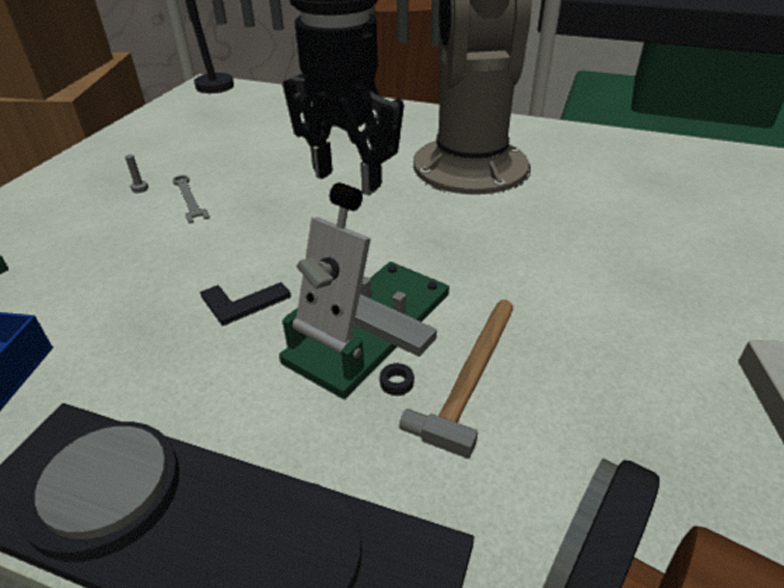

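The fingertips at (322,175) and (372,188) look higher than the grip at (346,196). I'll compare with the projected TCP.

```bash
python3 - <<'E'
from h import *
s=r.observe();p=np.array(s['tool_pos']);M=R.from_rotvec(s['tool_rot']).as_matrix()
for n in('scene','top'):
    c=cam(n); print(n,(proj(c,[p,p+.011*M[:,1]+.026*M[:,2],p+.011*M[:,1]-.026*M[:,2],[.5505,-.0227,.2233]])*1.4).round(0).tolist())
    save(c[0],n+'3.png')
E
```

```text
scene [[349.0, 201.0], [367.0, 216.0], [332.0, 203.0], [346.0, 196.0]]
top [[434.0, 279.0], [412.0, 274.0], [455.0, 287.0], [437.0, 277.0]]
```

View pics/top3.png

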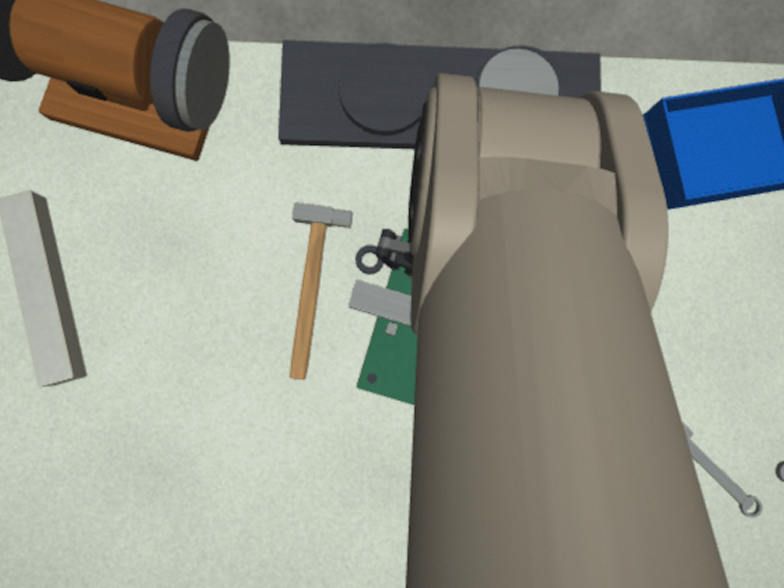

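View pics/scene3.png

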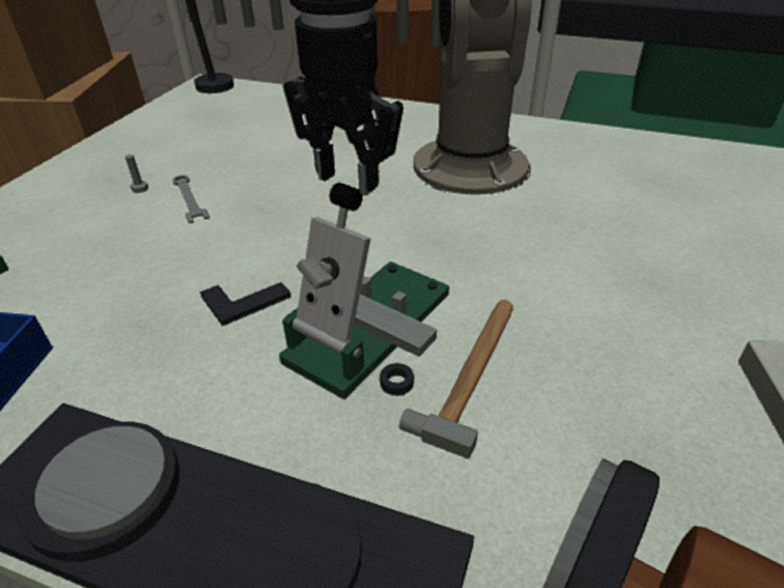

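```bash
python3 - <<'E'
from h import *
s=r.observe();p=np.array(s['tool_pos']);M=R.from_rotvec(s['tool_rot']).as_matrix();print(p,s['grip_width'],s['time'])
c=cam('scene')
q=np.array([.549,-.0225,.297]); w=.0425
print((proj(c,[q+.011*M[:,1]+w*M[:,2],q+.011*M[:,1]-w*M[:,2],q-.002*M[:,1]+w*M[:,2],q-.002*M[:,1]-w*M[:,2]])*1.4).round(0).tolist())
im=c[0].copy(); a=cv2.resize(im[30:180,180:320],None,fx=4,fy=4,interpolation=cv2.INTER_CUBIC)
a=np.clip(a.astype(float)*2,0,255).astype(np.uint8); 
for P in proj(c,[p,p+.011*M[:,1]+.0225*M[:,2],p+.011*M[:,1]-.0225*M[:,2]]): cv2.circle(a,(int((P[0]-180)*4),int((P[1]-30)*4)),4,(255,0,0),1)
cv2.imwrite('pics/z4.png',a[:,:,::-1])
E
```

```text
[ 0.54896072 -0.02058085  0.21673392] 0.045172240055697636 3.55
[[375.0, 153.0], [312.0, 134.0], [375.0, 141.0], [311.0, 122.0]]
```

View pics/z4.png

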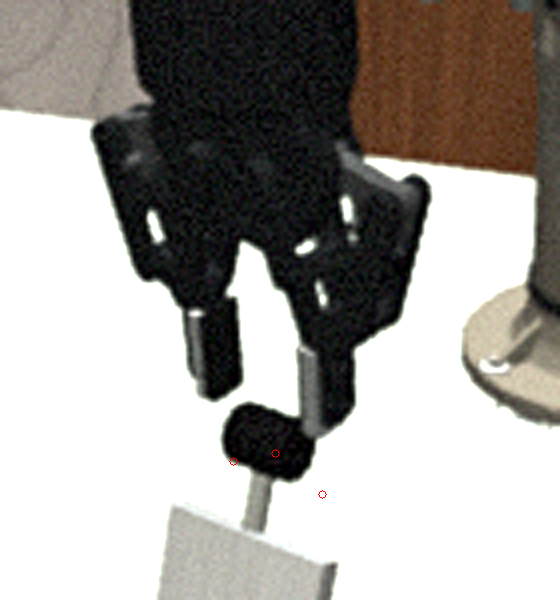

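```bash
python3 - <<'E'
from h import *
import pickle
S=pickle.load(open('scene0.pkl','rb'))
print((proj(S,[[0,0,0],[.07,0,0],[0,.1,0],[0,-.1,0],[0,0,.0]])*1.4).round(0).tolist())
s=r.observe(); print({k:np.round(v,3) for k,v in s.items()})
E
```

```text
[[470.0, 165.0], [462.0, 181.0], [519.0, 172.0], [424.0, 158.0], [470.0, 165.0]]
{'time': np.float64(3.6), 'qpos': array([-0.479,  0.284,  0.493,  1.882, -0.157,  1.013,  1.389]), 'joint_velocities': array([ 0.001,  0.002,  0.   ,  0.004, -0.001, -0.002,  0.001]), 'effort': array([-2.7000e-02, -4.0562e+01,  4.6390e+00, -2.6390e+01,  1.1000e-02,
        0.0000e+00, -2.0000e-03]), 'tool_pos': array([ 0.549, -0.021,  0.217]), 'tool_rot': array([-1.56 ,  0.205, -0.207]), 'wrist_force': array([-0.301,  0.413, -0.381]), 'ft_torque': array([ 0.045, -0.023, -0.007]), 'grip_width': np.float64(0.045)}
```

```bash
python3 - <<'E'
from h import *
c=cam('top'); a=cv2.resize(c[0][155:245,245:310],None,fx=6,fy=6,interpolation=cv2.INTER_CUBIC)
cv2.imwrite('pics/z5.png',np.clip(a[:,:,::-1].astype(float)*2,0,255).astype(np.uint8))
E
```

```text
(no output)
```

View pics/z5.png

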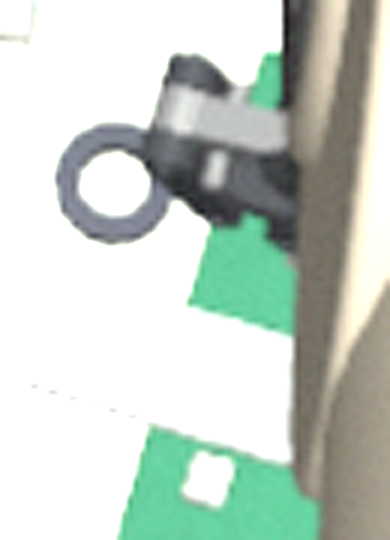

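```bash
python3 - <<'E'
from h import *
import pickle
S=pickle.load(open('scene0.pkl','rb'));T=pickle.load(open('top0.pkl','rb'))
s=r.observe();p=np.array(s['tool_pos']);M=R.from_rotvec(s['tool_rot']).as_matrix()
for a,b in (((286,77),(271,174)),((284,76),(272,179)),((286,77),(272,170)),((266,66),(272,168))):
    o1,d1=ray(S,a);o2,d2=ray(T,b)
    k=np.linalg.lstsq(np.c_[d1,-d2],o2-o1,rcond=None)[0]; P,Q=o1+d1*k[0],o2+d2*k[1]; print((P+Q)/2,np.linalg.norm(P-Q),'tool',M.T@((P+Q)/2-p))
E
```

```text
[0.56244125 0.0449167  0.33796429] 0.00428189815820445 tool [-0.00371018 -0.12145932  0.06684756]
[0.55687944 0.04189587 0.33672407] 0.0008827160464033571 tool [-0.0082991  -0.12022521  0.06248682]
[0.56678112 0.04504778 0.3397432 ] 0.006935141638275521 tool [ 0.00044862 -0.12323412  0.06810079]
[0.570954   0.03286174 0.3534389 ] 0.019367136241806512 tool [ 0.00765096 -0.13692944  0.05742142]
```

```bash
python3 - <<'E'
from h import *
import pickle
S=pickle.load(open('scene0.pkl','rb'))
s=r.observe();p=np.array(s['tool_pos']);M=R.from_rotvec(s['tool_rot']).as_matrix()
for uv,zs in (((233.7,128.7),-.026),((261,138.7),.026),((247.3,133.7),0)):
  for dx in(0,.011):
    o,d=ray(S,uv); b=p+dx*M[:,0]+zs*M[:,2]
    k=np.linalg.lstsq(np.c_[d,-M[:,1]],b-o,rcond=None)[0]; print(uv,dx,'h',k[1],'miss',np.linalg.norm(o+d*k[0]-b-M[:,1]*k[1]))
E
```

```text
(233.7, 128.7) 0 h -0.018624235867076528 miss 0.0026646901458222635
(233.7, 128.7) 0.011 h -0.022953309322691812 miss 0.004768495245906676
(261, 138.7) 0 h -0.016992947157911366 miss 0.0008892627788347331
(261, 138.7) 0.011 h -0.021893064173617475 miss 0.0059480208360532015
(247.3, 133.7) 0 h -0.0176292179696626 miss 0.0015106851465421687
(247.3, 133.7) 0.011 h -0.022241102863799902 miss 0.005633891323325146
```

Tips lie about 20 mm behind the reported TCP, when about 4 mm ahead was expected. Sideways they agree, and the knuckle also triangulates onto the tool axis. So the images put the fingers about 24 mm higher than the pose says. I'll go down part way and look again.

```bash
python3 -m crank '[[0,0,0,0.03,0.2,0,45],[0,0,0,0.03,0.2,0,45],[0,0,0,0.02,0.2,0,45],[0,0,0,0,0.1,0,45],[0,0,0,0,0,0,45],[0,0,0,0,0,0,45],[0,0,0,0,0,0,45],[0,0,0,0,0,0,45]]' 40
python3 - <<'E'
from h import *
c=cam('scene'); goto([.5505,-.0227,.2153])
a=cv2.resize(c[0][30:180,180:320],None,fx=4,fy=4,interpolation=cv2.INTER_CUBIC)
cv2.imwrite('pics/z6.png',np.clip(a[:,:,::-1].astype(float)*2,0,255).astype(np.uint8))
E
```

```text
time: 4.45
tool_pos: [0.5506, -0.0211, 0.1986]
tool_rot: [-1.561, 0.206, -0.206]
wrist_force: [-0.2, 0.0, 0.1]
grip_width: 0.045
t 4.5 pos [ 0.5505 -0.0212  0.1986] F [-0.1 -0.7  0.9] w 0.045 q [-0.47  0.31  0.49  1.9  -0.17  0.98  1.4 ]
M [[0.966, 0.0, 0.259], [-0.259, 0.0, 0.966], [0.0, -1.0, 0.0]]
units [ 0.01 -0.67 -0.06]
```

View pics/z6.png

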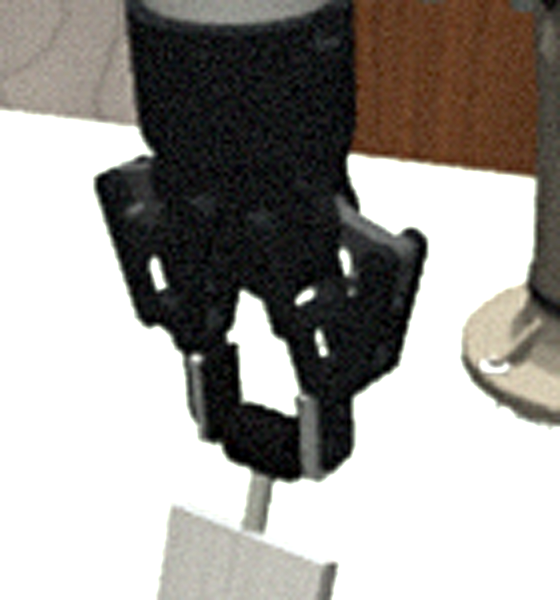

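The fingers now overlap the grip in the image, with the tips level with its lower side, which confirms the offset. I'll go 12 mm lower and close.

```bash
python3 -m crank '[[0,0,0,0,0.24,-0.03,45],[0,0,0,0,0.24,-0.03,45],[0,0,0,0,0,0,40],[0,0,0,0,0,0,33],[0,0,0,0,0,0,25],[0,0,0,0,0,0,25],[0,0,0,0,0,0,25],[0,0,0,0,0,0,25]]' 40
python3 - <<'E'
from h import *
c=cam('scene'); goto([.5505,-.0227,.2153])
a=cv2.resize(c[0][30:180,180:320],None,fx=4,fy=4,interpolation=cv2.INTER_CUBIC)
cv2.imwrite('pics/z7.png',np.clip(a[:,:,::-1].astype(float)*2,0,255).astype(np.uint8))
E
```

```text
time: 5.3
tool_pos: [0.5501, -0.0223, 0.1864]
tool_rot: [-1.561, 0.206, -0.206]
wrist_force: [0.2, 2.7, -0.9]
grip_width: 0.0298
t 5.35 pos [ 0.5501 -0.0223  0.1864] F [ 0.6  2.1 -2.3] w 0.0294 q [-0.46  0.32  0.48  1.91 -0.18  0.95  1.41]
M [[0.966, 0.0, 0.259], [-0.259, 0.0, 0.966], [-0.0, -1.0, 0.0]]
units [ 0.02 -1.15 -0.01]
```

View pics/z7.png

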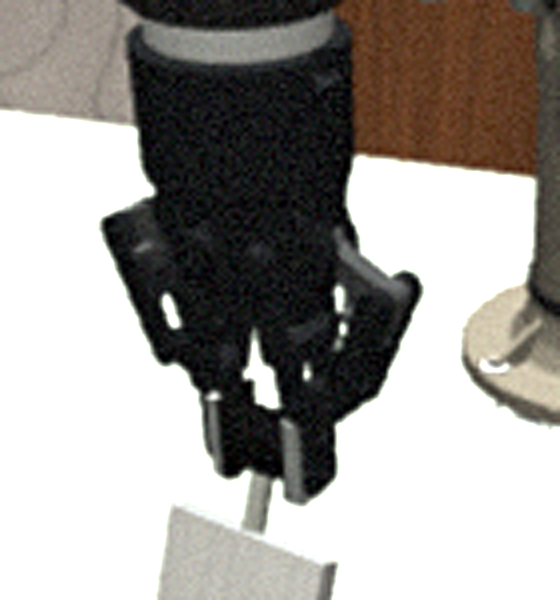

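The fingers stopped at 29.5 mm, on the 30 mm grip. I'll compute the arc in move units.

```bash
python3 -c "
import numpy as np
a=np.linspace(1.204,0,33); x=-176*np.cos(a); z=176*np.sin(a)
for i in range(32): print(i, round((x[i+1]-x[i])/25,3), round(-(z[i+1]-z[i])/25,3))
print(x[-1]-x[0],z[0])"
```

```text
0 -0.245 0.1
1 -0.241 0.109
2 -0.237 0.118
3 -0.233 0.127
4 -0.228 0.135
5 -0.222 0.144
6 -0.217 0.152
7 -0.211 0.16
8 -0.205 0.168
9 -0.198 0.175
10 -0.192 0.183
11 -0.185 0.19
12 -0.177 0.197
13 -0.17 0.203
14 -0.162 0.209
15 -0.154 0.215
16 -0.146 0.221
17 -0.137 0.226
18 -0.129 0.231
19 -0.12 0.236
20 -0.111 0.24
21 -0.102 0.244
22 -0.093 0.248
23 -0.083 0.251
24 -0.074 0.254
25 -0.064 0.257
26 -0.054 0.259
27 -0.045 0.261
28 -0.035 0.263
29 -0.025 0.264
30 -0.015 0.264
31 -0.005 0.265
-112.88169917791777 164.29266599983436
```

```bash
python3 -m crank '[[0,0,0,-0.245,0.1,0,25],[0,0,0,-0.24,0.11,0,25],[0,0,0,-0.237,0.12,0,25],[0,0,0,-0.233,0.127,0,25],[0,0,0,-0.228,0.135,0,25],[0,0,0,-0.222,0.144,0,25],[0,0,0,-0.217,0.152,0,25],[0,0,0,-0.21,0.16,0,25]]' 40
python3 -c "
from h import *
goto([0,0,0],np.radians(-15))"
```

```text
time: 6.15
tool_pos: [0.5053, -0.0099, 0.16]
tool_rot: [-1.56, 0.206, -0.205]
wrist_force: [2.3, 6.4, 2.2]
grip_width: 0.0296
t 6.15 pos [ 0.5053 -0.0099  0.16  ] F [2.3 6.4 2.2] w 0.0296 q [-0.5   0.28  0.47  2.03 -0.17  0.86  1.38]
M [[0.966, -0.0, 0.259], [-0.259, 0.001, 0.966], [-0.0, -1.0, 0.001]]
units [-19.63   6.4   -4.85]
turn [-0.01  0.   -0.  ]
```

```bash
python3 -m crank '[[0,0,0,-0.205,0.168,0.02,25],[0,0,0,-0.198,0.175,0.02,25],[0,0,0,-0.192,0.183,0,25],[0,0,0,-0.185,0.19,0,25],[0,0,0,-0.177,0.197,0,25],[0,0,0,-0.17,0.203,0,25],[0,0,0,-0.162,0.21,0,25],[0,0,0,-0.154,0.215,0,25]]' 40
python3 -c "
from h import *
goto([0,0,0],np.radians(-15))
c=cam('scene');save(c[0],'s8.png')"
```

```text
time: 6.95
tool_pos: [0.4707, -0.0003, 0.1212]
tool_rot: [-1.561, 0.206, -0.206]
wrist_force: [0.3, 3.2, 2.9]
grip_width: 0.0294
t 6.95 pos [ 4.707e-01 -3.000e-04  1.212e-01] F [0.3 3.2 2.9] w 0.0294 q [-0.52  0.28  0.46  2.14 -0.18  0.75  1.36]
M [[0.966, -0.0, 0.259], [-0.259, 0.0, 0.966], [-0.0, -1.0, -0.0]]
units [-18.18   4.86  -4.87]
turn [ 0. -0. -0.]
```

View pics/s8.png

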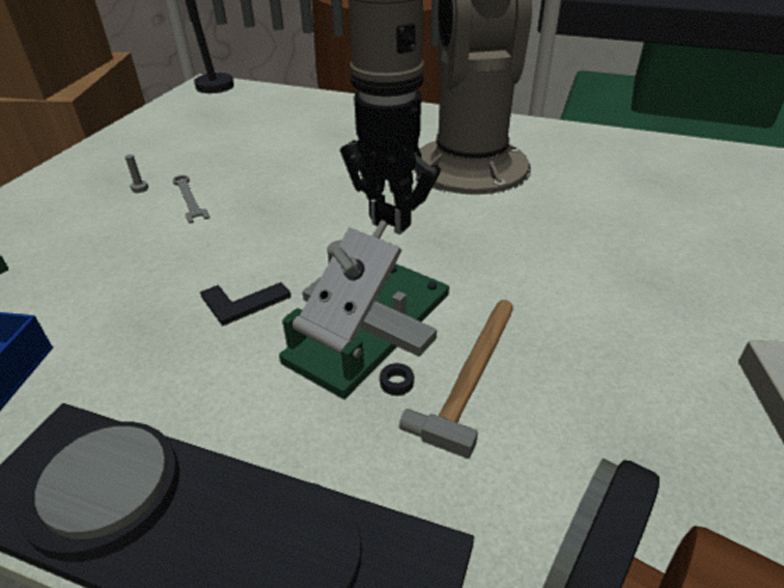

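The leaf is following at about 0.6 rad with small forces, so I'll continue.

```bash
python3 -m crank '[[0,0,0,-0.146,0.221,0.02,25],[0,0,0,-0.137,0.226,0.02,25],[0,0,0,-0.129,0.231,0,25],[0,0,0,-0.12,0.236,0,25],[0,0,0,-0.11,0.24,0,25],[0,0,0,-0.102,0.244,0,25],[0,0,0,-0.093,0.248,0,25],[0,0,0,-0.083,0.251,0,25]]' 40
python3 -c "
from h import *
goto([0,0,0],np.radians(-15))"
```

```text
time: 7.8
tool_pos: [0.4486, 0.006, 0.0736]
tool_rot: [-1.562, 0.207, -0.206]
wrist_force: [-2.1, -4.8, 2.3]
grip_width: 0.0291
t 7.8 pos [0.4486 0.006  0.0736] F [-2.1 -4.8  2.3] w 0.0291 q [-0.51  0.34  0.42  2.22 -0.23  0.62  1.39]
M [[0.966, -0.001, 0.26], [-0.26, -0.001, 0.966], [-0.001, -1.0, -0.001]]
units [-17.26   2.96  -4.89]
turn [ 0.01 -0.01 -0.  ]
```

```bash
python3 -m crank '[[0,0,0,-0.07,0.25,-0.02,25],[0,0,0,-0.064,0.25,-0.02,25],[0,0,0,-0.054,0.25,0,25],[0,0,0,-0.045,0.25,0,25],[0,0,0,-0.035,0.25,0,25],[0,0,0,-0.025,0.25,0,25],[0,0,0,-0.015,0.2,0,25],[0,0,0,-0.005,0.15,0,25]]' 40
python3 -c "
from h import *
goto([0,0,0],np.radians(-15))"
```

```text
time: 8.6
tool_pos: [0.4412, 0.008, 0.0275]
tool_rot: [-1.561, 0.206, -0.205]
wrist_force: [-3.3, 0.8, 1.4]
grip_width: 0.0294
t 8.6 pos [0.4412 0.008  0.0275] F [-3.3  0.8  1.4] w 0.0294 q [-0.46  0.42  0.36  2.26 -0.3   0.5   1.45]
M [[0.966, -0.001, 0.259], [-0.259, 0.0, 0.966], [-0.001, -1.0, 0.0]]
units [-16.96   1.11  -4.88]
turn [-0. -0. -0.]
```

```bash
python3 -m crank '[[0,0,0,0,0.04,0,25],[0,0,0,0,0.04,0,25],[0,0,0,0,0.04,0,25],[0,0,0,0,0.04,0,25],[0,0,0,0,0.04,0,25],[0,0,0,0,0.04,0,25],[0,0,0,0,0,0,25],[0,0,0,0,0,0,25]]' 40
python3 -c "
from h import *
goto([0,0,0],np.radians(-15))
for n in('scene','top'):
    c=cam(n);save(c[0],n+'9.png')"
```

```text
time: 9.4
tool_pos: [0.4412, 0.0079, 0.022]
tool_rot: [-1.561, 0.206, -0.205]
wrist_force: [-4.3, 3.9, -0.6]
grip_width: 0.0292
t 9.4 pos [0.4412 0.0079 0.022 ] F [-4.3  3.9 -0.6] w 0.0292 q [-0.45  0.43  0.35  2.26 -0.31  0.49  1.45]
M [[0.966, -0.001, 0.259], [-0.259, 0.0, 0.966], [-0.001, -1.0, 0.0]]
units [-16.96   0.89  -4.88]
turn [-0. -0. -0.]
```

View pics/scene9.png

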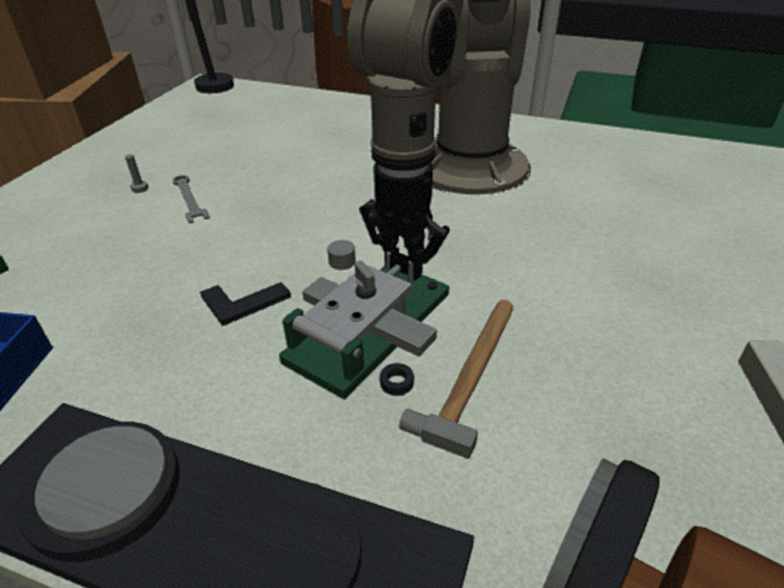

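The leaf looks nearly level in the picture, but there is no upward reaction yet, so I'll press down slowly.

```bash
python3 -m crank '[[0,0,0,0,0.03,0,25],[0,0,0,0,0.03,0,25],[0,0,0,0,0.03,0,25],[0,0,0,0,0.03,0,25],[0,0,0,0,0,0,25],[0,0,0,0,0,0,25],[0,0,0,0,0,0,25],[0,0,0,0,0,0,25]]' 40
python3 -c "
from h import *
goto([0,0,0])"
```

```text
time: 10.3
tool_pos: [0.4412, 0.0079, 0.0191]
tool_rot: [-1.561, 0.206, -0.205]
wrist_force: [-4.2, 2.2, 1.6]
grip_width: 0.0296
t 10.3 pos [0.4412 0.0079 0.0191] F [-4.2  2.2  1.6] w 0.0296 q [-0.45  0.44  0.35  2.26 -0.31  0.48  1.46]
M [[0.966, -0.0, 0.259], [-0.259, 0.0, 0.966], [-0.001, -1.0, 0.0]]
units [-16.96   0.77  -4.88]
```

```bash
python3 -m crank '[[0,0,0,0,0.04,0,25],[0,0,0,0,0.04,0,25],[0,0,0,0,0.04,0,25],[0,0,0,0,0,0,25],[0,0,0,0,0,0,25],[0,0,0,0,0,0,25],[0,0,0,0,0,0,25],[0,0,0,0,0,0,25]]' 40
python3 -c "
from h import *
c=cam('scene');goto([0,0,0])
a=cv2.resize(c[0][160:290,190:330],None,fx=4.5,fy=4.5,interpolation=cv2.INTER_CUBIC)
cv2.imwrite('pics/z10.png',np.clip(a[:,:,::-1].astype(float)*1.6,0,255).astype(np.uint8))"
```

```text
time: 11.1
tool_pos: [0.4414, 0.008, 0.0184]
tool_rot: [-1.558, 0.207, -0.206]
wrist_force: [-14.5, 2.7, 45.1]
grip_width: 0.0294
t 11.15 pos [0.4414 0.008  0.0184] F [-15.2   2.8  45.4] w 0.0291 q [-0.44  0.44  0.34  2.26 -0.32  0.48  1.46]
M [[0.966, -0.0, 0.26], [-0.26, 0.003, 0.966], [-0.001, -1.0, 0.002]]
units [-16.96   0.74  -4.9 ]
```

View pics/z10.png

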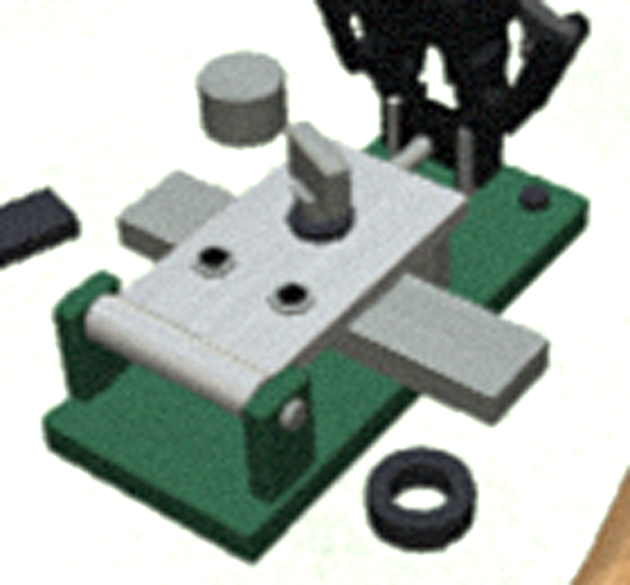

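```bash
python3 -m crank '[[0,0,0,0,-0.1,0,25],[0,0,0,0,0,0,30],[0,0,0,0,0,0,36],[0,0,0,0,0,0,45],[0,0,0,0,0,0,55],[0,0,0,0,0,0,55],[0,0,0,0,-0.4,0,55],[0,0,0,0,-0.8,0,55]]' 40
python3 -c "
from h import *
import pickle
c=cam('scene');goto([0,0,0]);pickle.dump(c,open('s11.pkl','wb'))
a=cv2.resize(c[0][165:235,230:310],None,fx=8,fy=8,interpolation=cv2.INTER_CUBIC)
cv2.imwrite('pics/z11.png',np.clip(a[:,:,::-1].astype(float)*1.6,0,255).astype(np.uint8))
Rz=R.from_euler('z',np.radians(-15)).as_matrix();O=np.array([.524,-.0165,0])
for p in((256,188),(267.1,198.2)): print(Rz.T@(plane(c,p,.107)-O))"
```

```text
time: 11.95
tool_pos: [0.4405, 0.0073, 0.0484]
tool_rot: [-1.562, 0.208, -0.204]
wrist_force: [0.3, 0.5, -0.2]
grip_width: 0.055
t 12.0 pos [0.4427 0.0073 0.0514] F [0.6 0.6 2.7] w 0.055 q [-0.49  0.37  0.4   2.25 -0.27  0.56  1.42]
M [[0.966, 0.002, 0.26], [-0.26, 0.0, 0.966], [0.002, -1.0, 0.001]]
units [-17.02   2.02  -4.89]
[-0.00150097 -0.01082319  0.107     ]
[0.01151309 0.02379262 0.107     ]
```

View pics/z11.png

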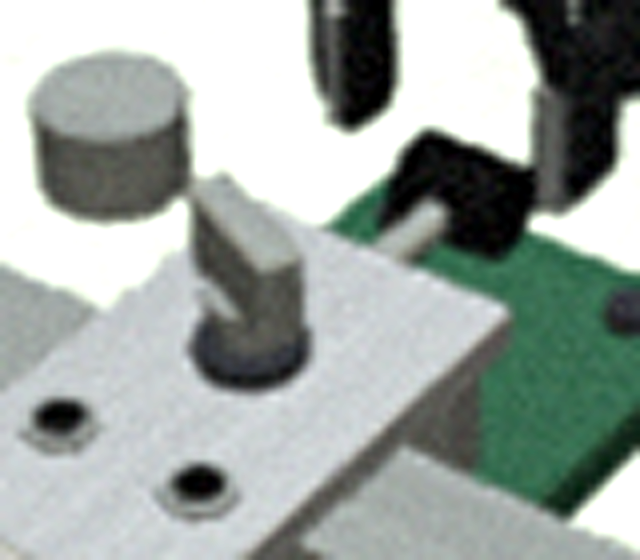

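```bash
python3 -c "
from h import *
import pickle
c=pickle.load(open('s11.pkl','rb'))
Rz=R.from_euler('z',np.radians(-15)).as_matrix();O=np.array([.524,-.0165,0])
L=[]
for p in((190,190),(222,175),(302,255),(262,270)):
    q=Rz.T@(plane(c,(230+p[0]/8,165+p[1]/8),.107)-O);L.append(q);print(q.round(4))
L=np.array(L);print(L.mean(0)); d=(L[2]+L[3]-L[0]-L[1])/2;print(np.linalg.norm(d),np.arctan2(d[1],d[0]))
# collar centre on leaf top z~.066+ , grip now
print('grip',Rz.T@(plane(c,(230+457/8,165+195/8),.06)-O))
print('pred wing', (proj(c,[Rz@[0,0,.107]+O, Rz@[-.05,-.04,.066]+O,Rz@[-.05,.04,.066]+O,Rz@[0,0,.066]+O])-[230,165])*8)
"
```

```text
[ 0.0026 -0.0128  0.107 ]
[-0.006  -0.0103  0.107 ]
[0.0078 0.0225 0.107 ]
[0.0171 0.0184 0.107 ]
[0.00535903 0.00444388 0.107     ]
0.034968089663948716 1.1543609917061708
grip [-0.08184348  0.00278208  0.06      ]
pred wing [[242.05436338 203.28676747]
 [242.21774895 181.51042461]
 [511.02146866 293.59488405]
 [249.86025844 344.21107041]]
```

```bash
python3 -m crank '[[0,0,0,0,-0.9,0,60],[0,-1,0,0,-0.9,0,60],[0,-1,0,0,-0.9,0,60],[0,-1,0,0,0,0,60],[0,-1,0,0,0,0,60],[0,-1,0,0,0,0,60],[0,-1,0,0,0,0,60],[0,-1,0,0,0,0,60]]' 40
python3 -c "
from h import *
goto([.5266,-.0146,.112],np.radians(52))"
```

```text
time: 12.8
tool_pos: [0.4416, 0.0075, 0.1166]
tool_rot: [-1.497, -0.564, 0.563]
wrist_force: [0.7, -0.1, -0.3]
grip_width: 0.0601
t 12.8 pos [0.4416 0.0075 0.1166] F [ 0.7 -0.1 -0.3] w 0.0601 q [-0.39  0.23  0.26  2.2  -0.09  0.72  2.22]
M [[0.751, 0.001, -0.66], [0.66, -0.0, 0.751], [0.001, -1.0, -0.001]]
units [ 1.97  0.19 -2.91]
turn [ 0.   -1.34  0.  ]
```

Joint 7 would end near its limit, so I'll use the half-turn-equivalent grasp at yaw −128°.

```bash
python3 -m crank '[[0,1,0,0,0,0,60],[0,1,0,0,0,0,60],[0,1,0,0,0,0,60],[0,1,0,0,0,0,60],[0,1,0,0,0,0,60],[0,1,0,0,0,0,60],[0,1,0,0,0,0,60],[0,1,0,0,0,0,60]]'
python3 -m crank '[[0,1,0,0,0,0,60],[0,1,0,0,0,0,60],[0,1,0,0,0,0,60],[0,1,0,0,0,0,60],[0,1,0,0,0,0,60],[0,1,0,0,0,0,60],[0,1,0,0,0,0,60],[0,1,0,0,0,0,60]]'
python3 -c "
from h import *
goto([.5266,-.0146,.112],np.radians(-128))
c=cam('top');save(c[0],'top12.png')
"
```

```text
time: 13.6
tool_pos: [0.4416, 0.0075, 0.1165]
tool_rot: [-1.547, 0.319, -0.32]
wrist_force: [-0.1, 0.3, 0.6]
grip_width: 0.0599
time: 14.4
tool_pos: [0.4416, 0.0076, 0.1165]
tool_rot: [-1.23, 1.175, -1.175]
wrist_force: [-0.9, -0.0, 0.6]
grip_width: 0.06
t 14.4 pos [0.4416 0.0076 0.1165] F [-0.9 -0.   0.6] w 0.06 q [-0.78  0.28  0.73  2.22 -0.28  0.73  0.19]
M [[0.046, 0.001, 0.999], [-0.999, 0.0, 0.046], [-0.0, -1.0, 0.001]]
units [1.04 0.18 3.36]
turn [-0.    5.08 -0.  ]
```

View pics/top12.png

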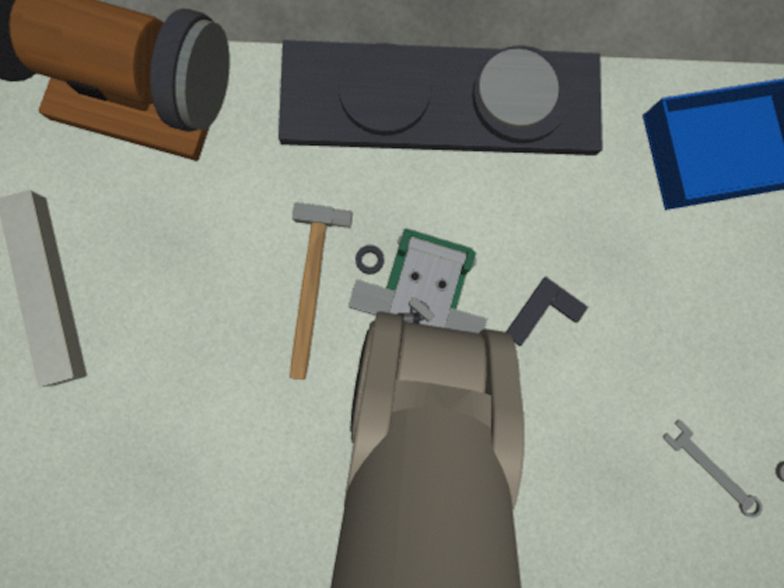

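```bash
python3 -c "
from h import *
c=cam('top')
import pickle;pickle.dump(c,open('t13.pkl','wb'))
a=cv2.resize(c[0][195:240,265:335],None,fx=10,fy=10,interpolation=cv2.INTER_CUBIC)
cv2.imwrite('pics/z13.png',np.clip(a[:,:,::-1].astype(float)*1.4,0,255).astype(np.uint8))
yaw=np.radians(-15)
Rz=R.from_euler('z',yaw).as_matrix();O=np.array([.524,-.0165,0])
print((proj(c,[Rz@[0,0,.107]+O])-[265,195])*10)
"
```

```text
[[364.15789012 258.77539025]]
```

View pics/z13.png

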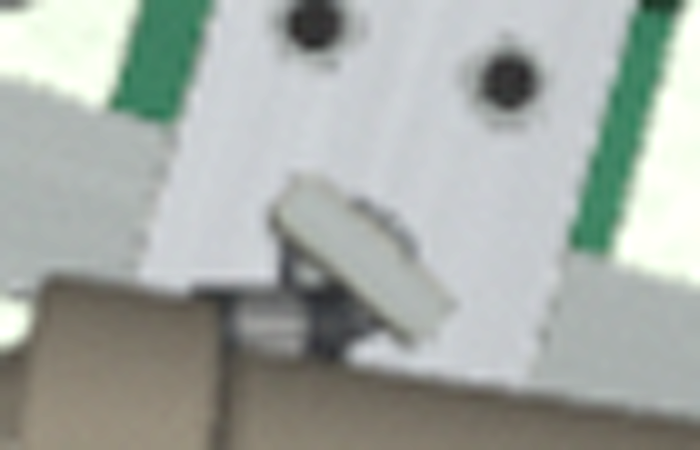

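```bash
python3 -c "
from h import *
import pickle
c=pickle.load(open('t13.pkl','rb'))
L=[plane(c,(265+u/10,195+v/10),.107) for u,v in((300,178),(275,215),(412,342),(452,302))]
L=np.array(L);print(L.mean(0)); d=(L[0]+L[1]-L[2]-L[3])/2;print(np.linalg.norm(d),np.degrees(np.arctan2(d[1],d[0])))
goto([.526,-.0155,.112],np.radians(-127))"
```

```text
[ 0.52390749 -0.01567251  0.107     ]
0.03536623036432933 50.08674155748341
t 14.5 pos [0.4415 0.0076 0.1164] F [ 0.2 -0.1 -0.2] w 0.0597 q [-0.78  0.28  0.73  2.22 -0.28  0.73  0.19]
M [[0.051, 0.0, 0.999], [-0.999, 0.0, 0.051], [-0.0, -1.0, 0.0]]
units [1.1  0.18 3.33]
turn [-0.    4.99 -0.  ]
```

```bash
python3 -m crank '[[0,0.86,0,0,0,0,60],[0,0.86,0,0,0,0,60],[0,0.86,0,0,0,0,60],[0,0.86,0,0,0,0,60],[0,0.86,0,0,0,0,60],[0,0.88,0,0,0,0,60],[0,0,0,-0.27,0,0.64,60],[0,0,0,-0.27,0,0.64,60]]'
python3 -m crank '[[0,0,0,-0.27,0,0.64,60],[0,0,0,-0.27,0,0.64,60],[0,0,0,-0.28,0,0.63,60],[0,0,0,0,0,0,60],[0,0,0,0,0,0,60],[0,0,0,0,0.4,0,50],[0,0,0,0,0.4,0,40],[0,0,0,0,0,0,40]]'
python3 -c "
from h import *
goto([.525,-.0155,.06],np.radians(-128.5))
c=cam('scene')
a=cv2.resize(c[0][100:240,200:340],None,fx=4.2,fy=4.2,interpolation=cv2.INTER_CUBIC)
cv2.imwrite('pics/z14.png',np.clip(a[:,:,::-1].astype(float)*1.8,0,255).astype(np.uint8))"
```

```text
time: 15.3
tool_pos: [0.4751, -0.0014, 0.1162]
tool_rot: [-0.816, 1.682, -1.68]
wrist_force: [0.1, 0.2, -0.0]
grip_width: 0.0599
time: 16.1
tool_pos: [0.5232, -0.015, 0.0944]
tool_rot: [-0.817, 1.686, -1.683]
wrist_force: [0.1, -0.6, -0.1]
grip_width: 0.0404
t 16.1 pos [ 0.5232 -0.015   0.0944] F [ 0.1 -0.6 -0.1] w 0.0404 q [-0.71  0.5   0.8   2.06 -0.51  0.79 -0.27]
M [[-0.621, -0.003, 0.783], [-0.783, 0.0, -0.621], [0.002, -1.0, -0.003]]
units [-0.03  1.37  0.07]
turn [0.02 0.01 0.01]
```

View pics/z14.png

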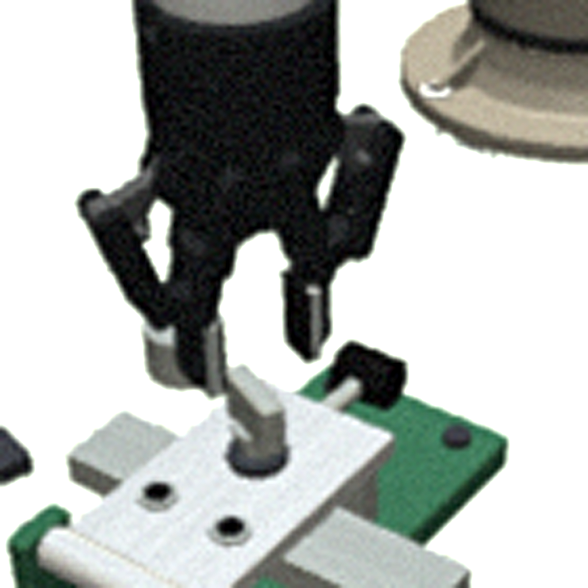

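```bash
python3 -m crank '[[0,0,0,0,0.35,0.02,40],[0,0,0,0,0.35,0.02,40],[0,0,0,0,0.35,0.02,40],[0,0,0,0,0.3,0.01,40],[0,0,0,0,0,0,36],[0,0,0,0,0,0,32],[0,0,0,0,0,0,28],[0,0,0,0,0,0,25]]'
python3 -c "
from h import *
goto([.525,-.0155,.06],np.radians(-128.5))
c=cam('scene')
a=cv2.resize(c[0][100:240,200:340],None,fx=4.2,fy=4.2,interpolation=cv2.INTER_CUBIC)
cv2.imwrite('pics/z15.png',np.clip(a[:,:,::-1].astype(float)*1.8,0,255).astype(np.uint8))"
```

```text
time: 16.95
tool_pos: [0.5267, -0.0165, 0.0626]
tool_rot: [-0.812, 1.684, -1.684]
wrist_force: [0.0, 0.8, -0.1]
grip_width: 0.0248
t 16.95 pos [ 0.5267 -0.0165  0.0626] F [ 0.   0.8 -0.1] w 0.0248 q [-0.66  0.55  0.75  2.07 -0.56  0.73 -0.22]
M [[-0.622, 0.001, 0.783], [-0.783, 0.0, -0.622], [-0.001, -1.0, 0.0]]
units [ 0.01  0.11 -0.08]
turn [-0.  0. -0.]
```

View pics/z15.png

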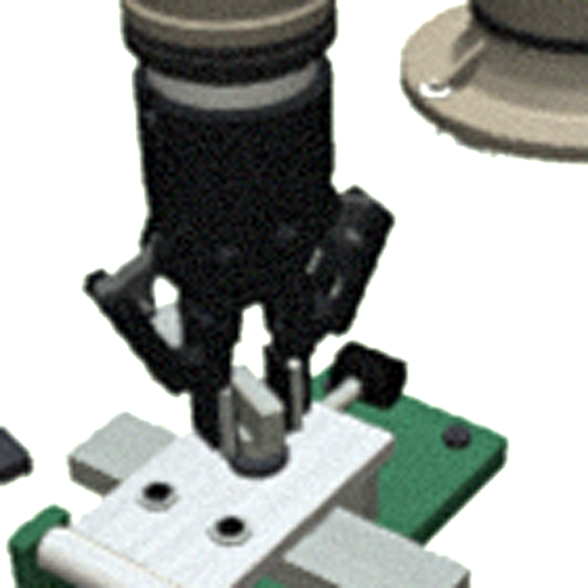

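The pads straddle the lower half of the wing, with the tips clear of the leaf. Closing now.

```bash
python3 -m crank '[[0,0,0,0,0,-0.04,20],[0,0,0,0,0,0,16],[0,0,0,0,0,0,12],[0,0,0,0,0,0,8],[0,0,0,0,0,0,6],[0,0,0,0,0,0,6],[0,0,0,0,0,0,6],[0,0,0,0,0,0,6]]' 40
python3 -c "
from h import *
goto([.525,-.0155,.06],np.radians(-128.5));print(r.observe()['ft_torque'])
c=cam('scene')
a=cv2.resize(c[0][100:240,200:340],None,fx=4.2,fy=4.2,interpolation=cv2.INTER_CUBIC)
cv2.imwrite('pics/z16.png',np.clip(a[:,:,::-1].astype(float)*1.8,0,255).astype(np.uint8))"
```

```text
time: 17.8
tool_pos: [0.5256, -0.0156, 0.0628]
tool_rot: [-0.813, 1.685, -1.683]
wrist_force: [-2.2, 1.1, 5.0]
grip_width: 0.0189
t 17.8 pos [ 0.5256 -0.0156  0.0628] F [-2.2  1.1  5. ] w 0.0189 q [-0.66  0.55  0.75  2.07 -0.56  0.73 -0.22]
M [[-0.622, -0.0, 0.783], [-0.783, 0.001, -0.622], [-0.001, -1.0, -0.001]]
units [ 0.01  0.11 -0.02]
turn [ 0.  0. -0.]
[ 0.21663897  0.52705232 -0.01318655]
```

View pics/z16.png

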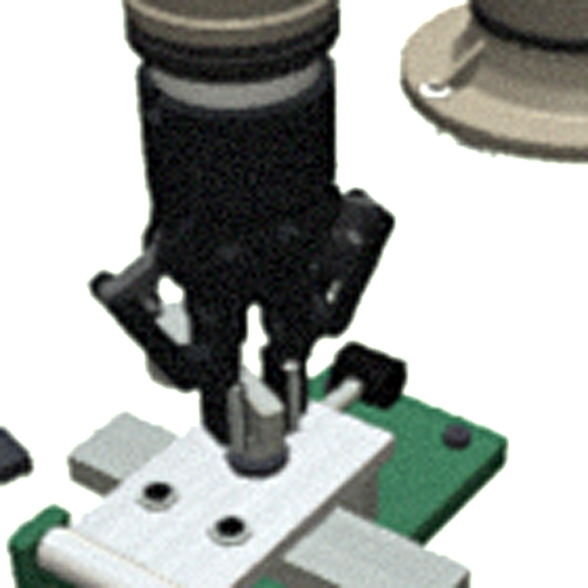

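```bash
python3 -c "
from h import *
s=r.observe();p=np.array(s['tool_pos']);M=R.from_rotvec(s['tool_rot']).as_matrix();c=cam('scene');print(s['grip_width'],s['wrist_force'],s['ft_torque'])
for nm,sg in(('left(+z)',1),('right',-1)):
  for wx in (-.011,.011):
   for z in(.066,.074,.081,.107):
    P=p+sg*.0095*M[:,2]+wx*M[:,0]; P[2]=z
    q=(proj(c,[P])[0]+[0,2.2]-[200,100])*4.2; print(nm,wx,z,q.round(0))
a=cv2.resize(c[0][170:220,235:285],None,fx=12,fy=12,interpolation=cv2.INTER_CUBIC)
cv2.imwrite('pics/z17.png',np.clip(a[:,:,::-1].astype(float)*2.2,0,255).astype(np.uint8))"
```

```text
0.018941404420339033 [-1.98287768  1.27237169  5.98464242] [ 0.21431992  0.55813756 -0.06092576]
left(+z) -0.011 0.066 [251. 486.]
left(+z) -0.011 0.074 [251. 472.]
left(+z) -0.011 0.081 [250. 460.]
left(+z) -0.011 0.107 [247. 412.]
left(+z) 0.011 0.066 [227. 460.]
left(+z) 0.011 0.074 [226. 446.]
left(+z) 0.011 0.081 [225. 433.]
left(+z) 0.011 0.107 [222. 386.]
right -0.011 0.066 [289. 471.]
right -0.011 0.074 [288. 457.]
right -0.011 0.081 [288. 445.]
right -0.011 0.107 [286. 397.]
right 0.011 0.066 [264. 445.]
right 0.011 0.074 [263. 431.]
right 0.011 0.081 [263. 419.]
right 0.011 0.107 [260. 372.]
```

View pics/z17.png

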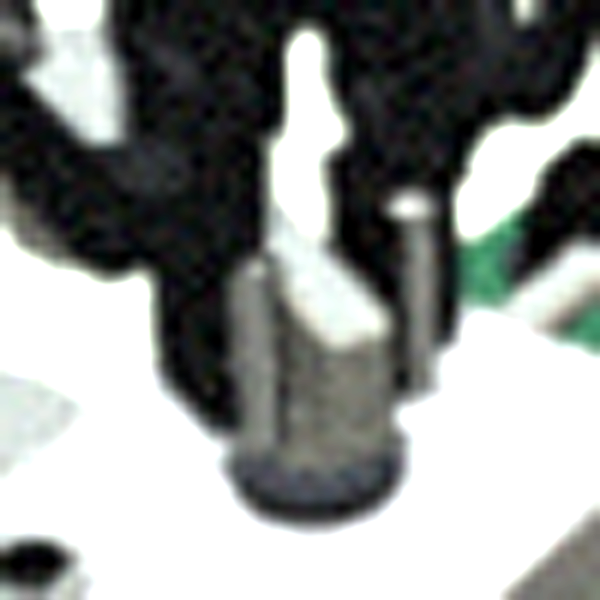

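The fingers stalled at 18.9 mm instead of 12, with the tips close to the collar under the wing. I'll open a little, rise 8 mm and close again.

```bash
python3 -m crank '[[0,0,0,0,0,0,28],[0,0,0,0,0,0,28],[0,0,0,0,-0.32,0,28],[0,0,0,0,0,0,20],[0,0,0,0,0,0,12],[0,0,0,0,0,0,6],[0,0,0,0,0,0,6],[0,0,0,0,0,0,6]]' 40
python3 -c "
from h import *
goto([.525,-.0155,.06],np.radians(-128.5));print(r.observe()['ft_torque'])
c=cam('scene')
a=cv2.resize(c[0][170:220,235:285],None,fx=12,fy=12,interpolation=cv2.INTER_CUBIC)
cv2.imwrite('pics/z18.png',np.clip(a[:,:,::-1].astype(float)*2.2,0,255).astype(np.uint8))"
```

```text
time: 18.7
tool_pos: [0.5256, -0.0155, 0.0707]
tool_rot: [-0.813, 1.685, -1.683]
wrist_force: [-1.4, 1.6, 7.4]
grip_width: 0.0107
t 18.7 pos [ 0.5256 -0.0155  0.0707] F [-1.4  1.6  7.4] w 0.0107 q [-0.67  0.54  0.76  2.07 -0.55  0.74 -0.23]
M [[-0.622, -0.0, 0.783], [-0.783, 0.001, -0.622], [-0.001, -1.0, -0.001]]
units [ 0.02  0.43 -0.02]
turn [ 0.01  0.   -0.01]
[ 0.26131751  0.52590029 -0.03326063]
```

View pics/z18.png

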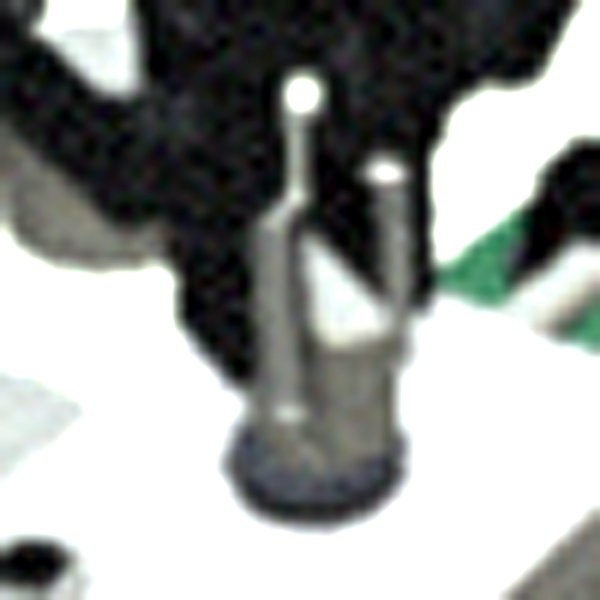

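Now it's 10.7 mm, so the pads are firmly on the wing. I'll turn clockwise about 66°.

```bash
python3 -m crank '[[0,0.9,0,0,0,0,6],[0,0.9,0,0,0,0,6],[0,0.9,0,0,0,0,6],[0,0.9,0,0,0,0,6],[0,0.9,0,0,0,0,6],[0,0.9,0,0,0,0,6],[0,0.9,0,0,0,0,6],[0,0.9,0,0,0,0,6]]' 40
python3 -c "
from h import *
goto([.5256,-.0155,.0707],np.radians(-195));print(r.observe()['ft_torque'])"
```

```text
time: 19.55
tool_pos: [0.5256, -0.0155, 0.0707]
tool_rot: [-0.12, -2.166, 2.163]
wrist_force: [-2.9, 1.0, 6.9]
grip_width: 0.0114
t 19.55 pos [ 0.5256 -0.0155  0.0707] F [-2.9  1.   6.9] w 0.0114 q [-0.83  0.67  1.02  2.08 -0.78  0.85 -1.02]
M [[-0.994, -0.0, -0.111], [0.111, 0.001, -0.994], [0.0, -1.0, -0.001]]
units [ 0.  0. -0.]
turn [0.01 1.08 0.  ]
[0.20954702 0.5890261  0.02136057]
```

```bash
python3 -m crank '[[0,0.25,0,0,0,0,6],[0,0.25,0,0,0,0,6],[0,0.25,0,0,0,0,6],[0,0.25,0,0,0,0,6],[0,0.2,0,0,0,0,6],[0,0.2,0,0,0,0,6],[0,0,0,0,0,0,6],[0,0,0,0,0,0,6]]' 40
python3 -c "
from h import *
goto([.5256,-.0155,.0707],np.radians(-195));print(r.observe()['ft_torque'])
c=cam('scene')
a=cv2.resize(c[0][160:225,225:295],None,fx=8,fy=8,interpolation=cv2.INTER_CUBIC)
cv2.imwrite('pics/z19.png',np.clip(a[:,:,::-1].astype(float)*2.2,0,255).astype(np.uint8))"
```

```text
time: 20.35
tool_pos: [0.5256, -0.0155, 0.0707]
tool_rot: [-0.309, -2.061, 2.06]
wrist_force: [-3.1, 1.9, 8.0]
grip_width: 0.0111
t 20.35 pos [ 0.5256 -0.0155  0.0707] F [-3.1  1.9  8. ] w 0.0111 q [-0.86  0.7   1.07  2.08 -0.83  0.87 -1.17]
M [[-0.956, -0.001, -0.294], [0.294, 0.0, -0.956], [0.001, -1.0, -0.0]]
units [0. 0. 0.]
turn [ 0.   -0.27  0.  ]
[0.26068619 0.60834196 0.81723471]
```

View pics/z19.png

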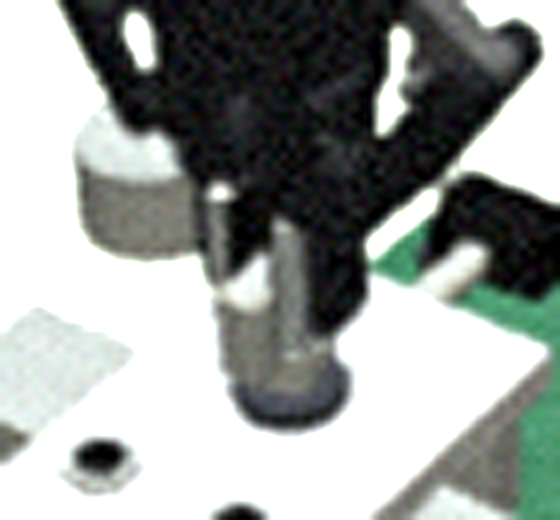

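Torque about the screw axis rose to 0.82 N m at tool yaw −197° (wing about along the leaf), so it is seated. Backing off about 91.5°, which includes the wind-up.

```bash
python3 -m crank '[[0,-0.4,0,0,0,0,6],[0,-0.8,0,0,0,0,6],[0,-0.8,0,0,0,0,6],[0,-0.8,0,0,0,0,6],[0,-0.8,0,0,0,0,6],[0,-0.8,0,0,0,0,6],[0,-0.8,0,0,0,0,6],[0,-0.8,0,0,0,0,6]]' 40
python3 -m crank '[[0,-0.8,0,0,0,0,6],[0,-0.8,0,0,0,0,6],[0,-0.8,0,0,0,0,6],[0,-0.8,0,0,0,0,6],[0,-0.8,0,0,0,0,6],[0,-0.8,0,0,0,0,6],[0,-0.4,0,0,0,0,6],[0,-0.24,0,0,0,0,6]]' 40
python3 -m crank '[[0,0,0,0,0,0,6],[0,0,0,0,0,0,6],[0,0,0,0,0,0,6],[0,0,0,0,0,0,6],[0,0,0,0,0,0,6],[0,0,0,0,0,0,6],[0,0,0,0,0,0,6],[0,0,0,0,0,0,6]]' 40
python3 -c "
from h import *
goto([.5256,-.0155,.0707],np.radians(-105.5));s=r.observe();print(s['ft_torque'],s['joint_velocities'])
for n in('scene','top'):
  c=cam(n);save(c[0],n+'20.png')
  if n=='scene':
    a=cv2.resize(c[0][160:225,225:295],None,fx=8,fy=8,interpolation=cv2.INTER_CUBIC)
    cv2.imwrite('pics/z20.png',np.clip(a[:,:,::-1].astype(float)*2.2,0,255).astype(np.uint8))"
```

```text
time: 21.2
tool_pos: [0.5256, -0.0155, 0.0707]
tool_rot: [-0.531, 1.917, -1.915]
wrist_force: [-1.5, 1.8, 5.3]
grip_width: 0.0113
time: 22.0
tool_pos: [0.5257, -0.0155, 0.0707]
tool_rot: [-1.067, 1.408, -1.406]
wrist_force: [-2.6, 1.9, 6.7]
grip_width: 0.0108
time: 22.8
tool_pos: [0.5256, -0.0155, 0.0707]
tool_rot: [-1.066, 1.409, -1.408]
wrist_force: [-2.2, 1.0, 7.5]
grip_width: 0.0109
t 22.8 pos [ 0.5256 -0.0155  0.0707] F [-2.2  1.   7.5] w 0.0109 q [-0.6   0.5   0.66  2.06 -0.46  0.72  0.08]
M [[-0.271, -0.0, 0.963], [-0.963, 0.001, -0.271], [-0.001, -1.0, -0.0]]
units [-0. -0. -0.]
turn [ 0.   -0.03 -0.01]
[0.25910915 0.51412983 0.02400727] [-0.00191661 -0.00087424 -0.00039759 -0.00012202 -0.00042693  0.00068411
  0.00059695]
```

View pics/z20.png

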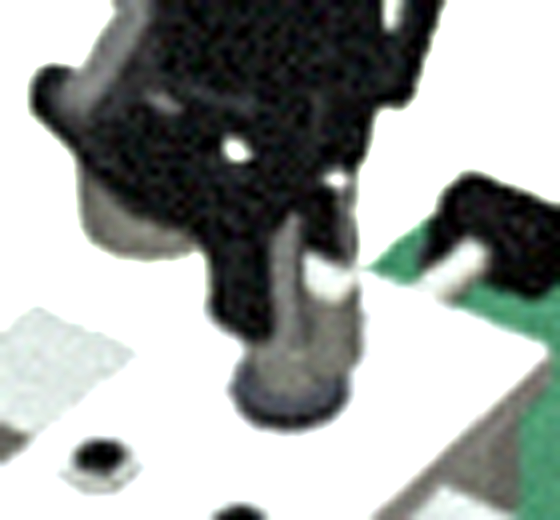

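View pics/scene20.png

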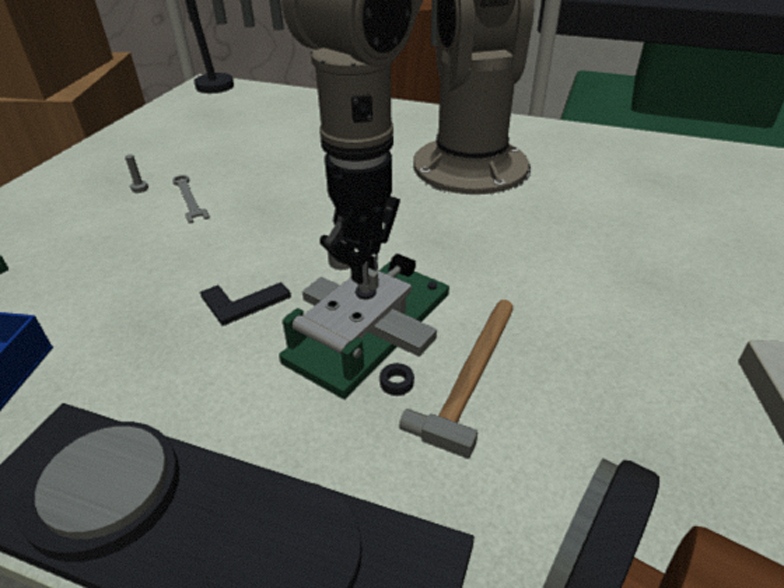

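The wing now stands across the leaf, the fingers hold it at 10.9 mm, the leaf is down, and the loose pieces look unmoved. Handing in.

```bash
python3 -c "
from h import *
print(workorder.job_done())"
```

```text
the job is handed in; nothing more can be done
None
```

I handed the job in at about 23 s. The leaf is down on its rests, the thumbscrew is a quarter turn back from its seat, and the fingers are still gripping its wing.

**What I did**
- I pinched the leaf's black grip and swung it down on an arc at about 0.4 rad/s. I then pressed until the rests pushed back with about 45 N, and released it.
- I gripped the wing and turned it clockwise about 68°. The torque rose to 0.82 N m with the wing lying along the leaf, so it was seated. I then backed it off about 91.5°, of which roughly 2° undoes wind-up.

**Last checks**
- **Thumbscrew:** the tool is turned 89.5° from the jig's direction, about 1.56 rad. This assumes the wing did not slip in the pads, since I could not read the screw angle directly.
- **Grip:** the fingers read 10.9 mm on the 12 mm wing with a 40 N grip setting. The torque on the screw is about 0 and joint speeds are about 0.
- **Leaf and loose pieces:** the leaf looks level in the last picture. The hammer, offcut and collar look unmoved. The slug was mostly hidden behind the gripper at the end, but nothing came near it.

**What disagreed**
- The pictures showed the fingers about 24 mm higher along the tool axis than the reported TCP pose implies, so I set heights from the pictures and from contact.
- The scene camera placed the jig about 4 to 6 mm away from where the top camera did. I worked between the two.
- The first grip on the wing stalled at 18.9 mm, probably on the collar under it. I opened, rose 8 mm and gripped again.

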